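# Offer the brass cap up to the stained-glass shade

## Robot

A 7-joint arm with a two-finger parallel gripper is mounted at the origin on the work surface. World frame = base frame: x ahead of the robot, y to its left, z up, the work surface at z = 0. Lengths are in m, angles in rad, forces in N, time in s.
With the tool pointing down it reaches from about 0.4 to 0.85 m from the base axis. Payload 4.5 kg.
Tool frame: the origin (TCP) lies at the very end of the fingers, on their centre line; the grasp point (between the pads) lies 19 mm behind it (tcp_to_grasp is the z of the grasp point in the tool frame, in m); z points along the fingers, y is the line along which they close (so a half turn about z gives the same grasp; the last joint's range is limited). The gripper opens to 88 mm and grips with 3 to 60 N. Pads are 18 mm wide; open, the fingers measure 123 mm over their backs; the gripper's body (75 mm by 187 mm) begins 45 mm behind the grasp point.
Start: joints at [1.268, 0.689, -0.195, 1.565, 0.157, 0.902, -0.215], TCP at [0.207, -0.59, 0.239] pointing down, gripper open.
Joint ranges: [-3.01, 3.01], [-0.46, 2.08], [-1.47, 1.51], [0.13, 2.56], [-1, 4.14], [0.04, 2.09], [-2.66, 2.66]. Speed limits (rad/s): [2.57, 2.57, 3.14, 3.14, 3.14, 3.14, 3.14].

## Interface

Orientations are given as a unit quaternion [x, y, z, w].
In Python, from plant import * gives the robot as it stands. The module is installed in compiled form; this text tells all that it offers.
- The arm moves only by the shell command python3 -m jog 'ROWS' [OPENING] [FORCE]. ROWS is JSON, a list that holds one entry, the list of rows, each a list of 6 numbers: the shift along the tool's x, y, z in m, then the turn, a rotation vector about the tool's x, y, z in rad. In form: [[[dx, dy, dz, ax, ay, az], ...]]. A call has 1 to 12 rows; each row shifts and turns the commanded pose from where the row before left it, along the tool's axes as they then stand; what a row does not reach is not made up. A row lasts 1/8 s, in which the tool goes at most 62.5 mm and 10.7 degrees, less where a joint would pass 70% of its speed; a pose out of reach is approached as far as the arm can. A call with a gripper value outside its range is refused whole. OPENING is the finger opening in m, from 0 to 0.0881, set as the call begins (- or left out, the last holds). The fingers move at their own pace and stop on an object; FORCE is the grip in N (left out, the last holds). Time passes only in rows, so rows that do not move let the fingers close. It gives the time, the measured TCP pose, the force, the opening and the grip force at its end, in the units of the state.
- get_state(): the state, without advancing time (a new reading comes with each control period).
- snapshot(name): name is "side" or "top" or "wrist"; returns a dict with "frame" (400x640x3 uint8, red, green, blue), "mtx" (3x3 intrinsics, pixels), "xyz" and "orientation" of the camera in the world; the wrist camera has in their place "mount" (4x4, takes a point from camera to tool coordinates, whose origin is the TCP and whose axes are the flange's). Camera axes: x right, y down, z forward; pixel columns grow to the right and rows downward; lengths in m; the calibration is good to about 2 mm. A picture is of the moment at which its call begins: read the wrist's pose just before it. There is no depth.
- finish_job(): hands the job in; it is judged then, once.
The state is a dict: "clock": time; "q": joint angles; "qd": joint speeds; "joint_torque": joint torques, N m; "tool_pos": TCP position; "eef_rot": TCP orientation; "contact_force": force on the tool from outside, world axes, zero at the start; "moment": the same for the moment, N m; "opening": opening from 0.0 (shut) to 1.0 (fully open); "finger_force": force on a finger pad.
Only numpy, scipy, OpenCV 4.12 (cv2) and the standard library are available. Lean on these libraries where they do the work, as an engineer would, in place of code of your own. Each camera call takes 0.05 s, during which the arm holds its last target. There are 200 camera calls.

## Task

Lift the lid off the stoneware pot by its knob and set it down, knob up, on the round brown cork mat; then take the brass cap out of the pot by its square finial and carry it over the clutter to the stained-glass lampshade. Finish still holding it, level and still, about one centimetre above the shade's square brass crown, centred and with its edges square to the crown's, so that the fit can be judged. The cap must never touch the shade, neither lid nor cap may be dropped, and the pot, the shade and everything else on the bench stay undisturbed.

Things in the scene. Friction and masses are not known exactly. Their poses are not given: they have to be found in the camera images.
- lid: Loose blue stoneware lid, 180 to 290 g. Origin: centre of its underside, z up. Plug 108 mm wide (z 0 to 5 mm) that sits in the pot's mouth; disc 140 mm wide (z 5 to 12) resting on the pot's rim; dark wooden neck 18 mm wide (z 12 to 22); round knob 30 mm wide (z 22 to 48). On the pot its origin is 67 mm above the pot's. On the mat it stands on its plug.
- pot: Loose round blue stoneware pot, about 0.7 kg, open at the top once the lid is off: outside diameter 132 mm, height 72 mm, wall 5 mm, inner floor 6 mm above its underside. Origin: centre of its underside.
- cap: Brass cap, 130 to 250 g, upright on the pot's inner floor, up to 6 mm off centre, turned any way, hidden until the lid is off. Origin: centre of its flat underside, z up. Plate 66 x 66 mm (z 0 to 5 mm), edges along x and y; pyramid narrowing to 24 x 24 mm (z 5 to 20); square finial 16 x 16 mm to grip (z 20 to 54), its faces parallel to the plate's edges.
- mat: Round brown cork mat, diameter 170 mm, 4 mm thick, fixed to the bench. Origin: centre of its underside.
- shade: Four-sided stained-glass shade, green, yellow and orange, fixed on a round wooden turntable 250 mm wide, 25 mm high. A square pyramid 180 mm wide at its foot, narrowing to a square brass crown 60 x 60 mm whose top is 150 mm above the bench. Origin: centre of the turntable's underside; x and y run along the shade's and crown's edges.
- shade_crown (a point): Centre of the crown's top edge plane (the crown is a square brass rim, 60 mm outside, 48 mm inside, open in the middle), 150 mm above the bench; axes as the shade's. Any of the four quarter turns of the cap fits it.
- rack: Fixed plywood rack 220 x 75 mm, long side along its x, with coloured glass sheets standing in it to 140 mm above the bench. Origin: centre of its underside. It stands between the pot and the shade.
- flux: Loose white plastic bottle with a red cap, diameter 52 mm, 130 mm high. Origin: centre of its underside. Bystander.
- jar: Loose amber jar with a black cap, diameter 68 mm, 75 mm high. Origin: centre of its underside. Bystander.
- spool: Loose spool of solder wire, diameter 60 mm, 44 mm high, standing on end. Origin: centre of its underside. Bystander.
- brush: Loose brush with wooden handle and steel ferrule, 200 mm long, 42 mm wide, 20 mm high, lying along its x. Origin: middle of its underside. Bystander.
- sponge: Loose turquoise sponge block 90 x 60 x 30 mm. Origin: centre of its underside. Bystander.
Mind the look-alikes: they are no part of the job. What is shaped like the lid but green or pink is not meant.

How it is judged:
By the outcome, as a careful person would: the job done as asked, in the order asked, and still so for the second after the job is handed in, while the arm keeps its last pose, push and grip.
It also fails if it takes over 69 s, if anything falls off the work surface, if the arm or the gripper's body presses on something with over 40 N, if the wrist force passes 120 N, or if a joint passes its speed limit or range.

## Working session

There is one attempt and no reset: what is moved stays moved. The work goes in short steps, Python scripts to look and compute and a shell command to move; the robot and the scene stay as the last step left them, time stands still between calls to the robot, and variables do not carry over. Pictures are saved under pics/ and viewed, at most 10 in all, crops included, and the job is handed in when it is done.

```bash
mkdir -p pics; cat > h.py <<'E'
import numpy as np, cv2
from scipy.spatial.transform import Rotation as R
from plant import *
def cam(name):
    st=get_state(); s=snapshot(name); K=np.array(s["mtx"])
    if name=="wrist":
        M=np.array(s["mount"]); Rt=R.from_quat(st["eef_rot"]).as_matrix()
        Rc=Rt@M[:3,:3]; p=np.array(st["tool_pos"])+Rt@M[:3,3]
    else:
        o=np.array(s["orientation"]); Rc=o if o.shape==(3,3) else R.from_quat(o).as_matrix(); p=np.array(s["xyz"])
    return s["frame"],K,Rc,p
def onplane(c,uv,z):
    f,K,Rc,p=c; uv=np.atleast_2d(np.array(uv,float))
    d=(Rc@np.linalg.inv(K)@np.c_[uv,np.ones(len(uv))].T).T
    return p+d*((z-p[2])/d[:,2])[:,None]
def proj(c,P):
    f,K,Rc,p=c; q=(np.atleast_2d(P)-p)@Rc@K.T; return q[:,:2]/q[:,2:]
def save(c,n): cv2.imwrite("pics/"+n,cv2.cvtColor(c[0],cv2.COLOR_RGB2BGR))
E
python3 - <<'E'
from h import *
np.set_printoptions(precision=3,suppress=True)
for n in ("top","side"):
    c=cam(n); save(c,n+"0.png"); print(n,c[1].tolist(),c[3],c[2].tolist())
s=get_state(); print(s)
E
```

```text
top [[454.482570558055, 0.0, 323.35068077280516], [0.0, 454.482570558055, 200.24282885051397], [0.0, 0.0, 1.0]] [0.215 0.12  1.371] [[0.015767979279431913, -0.9801269721972969, 0.19774349344745287], [-0.9998723612831557, -0.014947124277927711, 0.00564310356691454], [-0.0025752614411250485, -0.19780723406179973, -0.9802375559941225]]
side [[394.33035655472827, 0.0, 314.9321503451132], [0.0, 394.33035655472827, 198.05263868441395], [0.0, 0.0, 1.0]] [0.272 0.994 0.954] [[-0.9672850244700169, -0.1874877502194456, 0.17090355453790199], [-0.25317651090229276, 0.6704786092854733, -0.6973952170885309], [0.016165882697213946, -0.717848715265458, -0.6960114124268018]]
{'clock': 0.1, 'q': array([ 1.268,  0.69 , -0.195,  1.566,  0.157,  0.903, -0.215]), 'qd': array([ 0.002, -0.003, -0.001,  0.001, -0.002, -0.002, -0.   ]), 'joint_torque': array([ -0.002, -52.85 ,  -1.271, -15.384,  -0.053,   0.002,   0.   ]), 'tool_pos': array([ 0.206, -0.589,  0.238]), 'eef_rot': array([ 0.986,  0.168, -0.   , -0.001]), 'contact_force': array([0.401, 0.359, 0.02 ]), 'moment': array([0.01 , 0.021, 0.041]), 'finger_force': 0.0, 'opening': 1.0007757990064632}
```

View pics/top0.png

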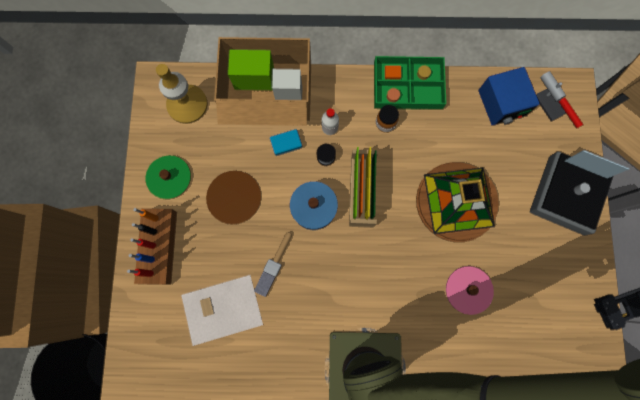

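View pics/side0.png

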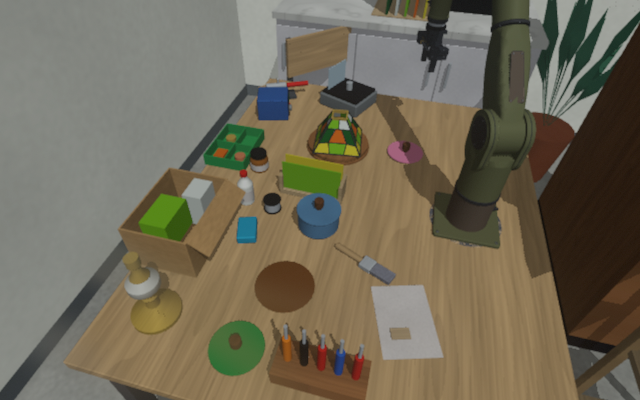

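The top view shows three lid shapes: blue at (314,205) on a pot, green at (168,177) and pink at (470,290). The blue one is meant, since only it sits on the blue stoneware pot. The brown mat is at (234,197), the rack at (364,185), and the shade at (458,200) with its crown at about (471,190). The side view agrees: blue pot (319,215), mat (285,285), shade (338,138).

```bash
python3 - <<'E'
from h import *
np.set_printoptions(precision=4,suppress=True)
c=cam("top"); hsv=cv2.cvtColor(c[0],cv2.COLOR_RGB2HSV)
def blob(lo,hi,box):
    m=cv2.inRange(hsv,np.array(lo),np.array(hi)); k=np.zeros_like(m); x0,y0,x1,y1=box; k[y0:y1,x0:x1]=m[y0:y1,x0:x1]
    cs=cv2.findContours(k,cv2.RETR_EXTERNAL,cv2.CHAIN_APPROX_NONE)[0]; return max(cs,key=cv2.contourArea)[:,0]
def circ(P): 
    A=np.c_[2*P[:,:2],np.ones(len(P))]; s=np.linalg.lstsq(A,(P[:,:2]**2).sum(1),rcond=None)[0]; return s[:2],np.sqrt(s[2]+s[0]**2+s[1]**2)
b=cv2.convexHull(blob((95,80,40),(115,255,255),(280,170,345,240)))[:,0]
print("lid",circ(onplane(c,b,0.079)))
for P in [(234,197),(190,197),(314,205),(200,150)]: print(P,hsv[P[1],P[0]])
m=blob((0,120,30),(15,255,125),(195,160,275,235)); print("mat",circ(onplane(c,cv2.convexHull(m)[:,0],0.004)))
print("knob", onplane(c,[314,202.5],0.105), "mat approx",onplane(c,[234,197],.004))
print("crown approx",onplane(c,[471,190],0.15),"tt",onplane(c,[458,202],0.025))
print("rack corners",onplane(c,[[354,148],[376,148],[375,222],[350,222]],[.14][0]))
a=cv2.resize(c[0][165:245,270:360],None,fx=4,fy=4,interpolation=cv2.INTER_CUBIC)
d=cv2.resize(c[0][155:245,410:505],None,fx=4,fy=4,interpolation=cv2.INTER_CUBIC)
a=cv2.copyMakeBorder(a,0,40,0,0,cv2.BORDER_CONSTANT)
cv2.imwrite("pics/crop.png",cv2.cvtColor(np.hstack([a,d]),cv2.COLOR_RGB2BGR))
E
```

```text
lid (array([0.4622, 0.1566]), np.float64(0.06850539820266896))
(234, 197) [ 13 189  89]
(190, 197) [ 17 122 169]
(314, 205) [ 11 165  71]
(200, 150) [ 17 121 165]
mat (array([0.4977, 0.4055]), np.float64(0.08414404553442299))
knob [[0.4634 0.1541 0.105 ]] mat approx [[0.4967 0.4031 0.004 ]]
crown approx [[ 0.4962 -0.2783  0.15  ]] tt [[ 0.4872 -0.2782  0.025 ]]
rack corners [[ 0.6153  0.0432  0.14  ]
 [ 0.6162 -0.0191  0.14  ]
 [ 0.4047 -0.0148  0.14  ]
 [ 0.4036  0.0536  0.14  ]]
```

View pics/crop.png

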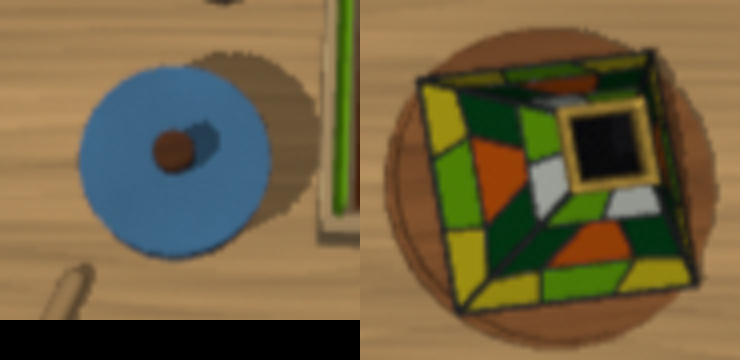

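The crop confirms the blue lid with its dark wooden knob on the pot at (314,203), so that's the one. The crown's dark opening is at about (473,191). Setting out.

```bash
python3 -m jog '[[[0,0,-0.03,0,0,0.169],[0,0,-0.03,0,0,0.169],[0.03,-0.042,0,0,0,0],[0.03,-0.042,0,0,0,0],[0.03,-0.042,0,0,0,0],[0.03,-0.042,0,0,0,0],[0.03,-0.042,0,0,0,0],[0.03,-0.042,0,0,0,0],[0.03,-0.042,0,0,0,0],[0.03,-0.042,0,0,0,0],[0,0,0,0,0,0],[0,0,0,0,0,0]]]'
python3 - <<'E'
from h import *
np.set_printoptions(precision=4,suppress=True)
s=get_state(); print(s["q"],s["tool_pos"],s["eef_rot"]); m=snapshot("wrist"); print(np.array(m["mount"]),m["mtx"][0][0])
c=cam("wrist"); save(c,"w1.png"); print(proj(c,[.5,-.28,.15]))
E
```

```text
clock: 1.65
tool_pos: [0.4464, -0.2547, 0.2985]
eef_rot: [1.0, -0.001, -0.001, 0.0]
contact_force: [-1.0, 0.5, 0.7]
opening: 1.002
finger_force: 0.0
[ 0.5013  0.4645 -0.112   1.8195  0.0672  0.8619 -1.215 ] [ 0.4464 -0.2547  0.2985] [ 1.     -0.0007 -0.0005  0.0003]
[[-0.0003 -0.946  -0.3241  0.0855]
 [ 1.     -0.0001 -0.0006  0.0001]
 [ 0.0005 -0.3241  0.946  -0.1459]
 [ 0.      0.      0.      1.    ]] 279.5099516466844
[[339.2368 133.7188]]
```

View pics/w1.png

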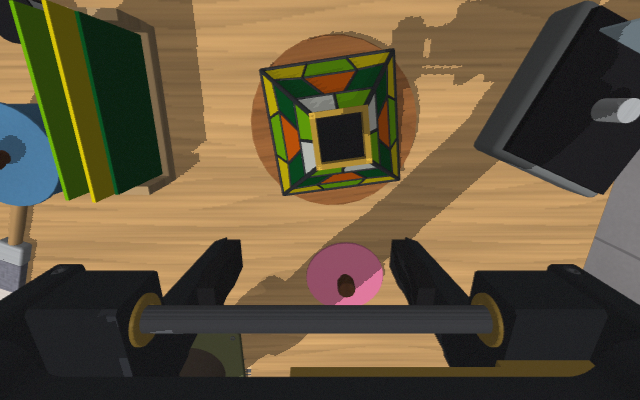

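The wrist view shows the crown at about (342,137), with its gold rim visible all round, and the rack at the left. I'll measure the crown from it on the z=0.15 plane.

```bash
cat >> h.py <<'E'
def rect(P):
    """min-area rect on metric points (mm): centre m, size mm, angle deg"""
    r=cv2.minAreaRect((P[:,:2]*1000).astype(np.float32)); return np.array(r[0])/1000,r[1],r[2]
def crown(c,box):
    x0,y0,x1,y1=box; v=c[0][y0:y1,x0:x1]; h=cv2.cvtColor(v,cv2.COLOR_RGB2HSV)
    m=cv2.inRange(h,np.array((15,90,90)),np.array((26,255,255)))
    k=cv2.inRange(v.max(2),0,45); out=[]
    for mm in (m,k):
        q=max(cv2.findContours(mm,cv2.RETR_EXTERNAL,cv2.CHAIN_APPROX_NONE)[0],key=cv2.contourArea)[:,0]+[x0,y0]
        out.append(rect(onplane(c,q,.15)))
    return out
E
python3 - <<'E'
from h import *
c=cam("wrist"); print(crown(c,(304,102,380,174)))
t=cam("top"); print(crown(t,(457,175,490,207)))
print(onplane(t,[[460,181.75],[483.25,179.5],[485,200.75],[463.75,203]],.15)[:,:2].round(3).tolist())
E
```

```text
[(array([ 0.49509641, -0.28203088]), (60.64705276489258, 60.37157440185547), 7.893269062042236), (array([ 0.49628482, -0.28135754]), (44.881343841552734, 45.110939025878906), 7.736784934997559)]
[(array([ 0.48778629, -0.28342859]), (0.0, 0.0), 0.0), (array([ 0.49652826, -0.28430875]), (84.60387420654297, 93.10379791259766), 0.865074634552002)]
[[0.519, -0.249], [0.526, -0.314], [0.467, -0.315], [0.459, -0.257]]
```

```bash
python3 -m jog '[[[0,0,0,0,0,-0.17],[0,0,0,0,0,-0.17],[0,0,0,0,0,-0.17],[0,0,0,0,0,-0.17],[0,0,0,0,0,-0.17],[0,0,0,0,0,-0.17],[0,0,0,0,0,-0.17],[0,0,0,0,0,-0.17],[0,0,0,0,0,-0.17],[0,0,0,0,0,-0.041]]]'
```

```text
clock: 3.1
tool_pos: [0.4464, -0.2552, 0.2986]
eef_rot: [0.708, 0.706, -0.0, -0.0]
contact_force: [1.0, -0.3, 0.4]
opening: 1.0
finger_force: 0.0
```

```bash
python3 -m jog '[[[0.041,0.0016,0,0,0,0],[0.041,0.0016,0,0,0,0],[0.041,0.0016,0,0,0,0],[0.041,0.0016,0,0,0,0],[0.041,0.0016,0,0,0,0],[0.041,0.0016,0,0,0,0],[0.041,0.0016,0,0,0,0],[0.041,0.0016,0,0,0,0],[0.041,0.0016,0.03,0,0,0],[0.041,0.0016,0.03,0,0,0],[0,0,0.03,0,0,0],[0,0,0,0,0,0]]]'
python3 - <<'E'
from h import *
np.set_printoptions(precision=4,suppress=True)
s=get_state(); print(s["q"],s["tool_pos"])
c=cam("wrist"); save(c,"w2.png"); print(proj(c,[.4625,.156,.104]))
E
```

```text
clock: 4.6
tool_pos: [0.4622, 0.1549, 0.2072]
eef_rot: [0.708, 0.706, -0.002, -0.001]
contact_force: [1.0, 0.3, 0.5]
opening: 0.997
finger_force: 0.0
[-0.1055  0.5968 -0.4928  1.9926  0.4463  0.6639 -0.8873] [0.4622 0.1549 0.2072]
[[315.6734 195.5954]]
```

View pics/w2.png

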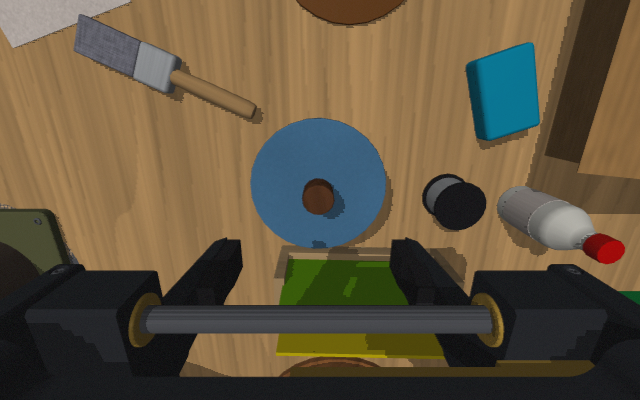

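The wrist view shows the lid disc centred at about (318,183) with its knob at (318,197), 2 px from the prediction, and the rack just behind at (340,300). I'll fit the disc for the small correction.

```bash
python3 - <<'E'
from h import *
c=cam("wrist"); h=cv2.cvtColor(c[0],cv2.COLOR_RGB2HSV); k=np.zeros(h.shape[:2],np.uint8); k[110:255,240:395]=cv2.inRange(h[110:255,240:395],np.array((98,80,40)),np.array((115,255,255)))
q=max(cv2.findContours(k,0,1)[0],key=cv2.contourArea)
print(cv2.minEnclosingCircle((onplane(c,cv2.convexHull(q)[:,0],.079)[:,:2]*1000).astype(np.float32)))
k2=np.zeros(h.shape[:2],np.uint8); k2[170:220,295:340]=cv2.inRange(h[170:220,295:340],np.array((0,100,20)),np.array((20,255,255)))
q=max(cv2.findContours(k2,0,1)[0],key=cv2.contourArea); e=cv2.minEnclosingCircle(q); print(e,onplane(c,e[0],.102),get_state()["tool_pos"])
E
```

```text
((464.5489807128906, 155.84642028808594), 69.20994567871094)
((316.0399169921875, 196.00938415527344), 17.464387893676758) [[0.4640668  0.15468973 0.102     ]] [0.46378674 0.15518591 0.20924441]
```

```bash
python3 -m jog '[[[0.0005,0.0005,0.03,0,0,0],[0,0,0.03,0,0,0],[0,0,0.025,0,0,0],[0,0,0.02,0,0,0],[0,0,0.012,0,0,0],[0,0,0.005,0,0,0],[0,0,0,0,0,0],[0,0,0,0,0,0]]]' 0.06
```

```text
clock: 5.7
tool_pos: [0.4643, 0.1564, 0.0873]
eef_rot: [0.708, 0.707, 0.001, 0.0]
contact_force: [-0.1, -0.0, -0.1]
opening: 0.682
finger_force: 0.0
```

```bash
python3 -m jog '[[[0,0,0.003,0,0,0],[0,0,0,0,0,0]]]' && python3 -m jog '[[[0,0,0,0,0,0],[0,0,0,0,0,0],[0,0,0,0,0,0],[0,0,0,0,0,0],[0,0,0,0,0,0]]]' 0.0 30
```

```text
clock: 5.95
tool_pos: [0.4639, 0.1562, 0.0837]
eef_rot: [0.707, 0.707, -0.0, 0.0]
contact_force: [0.2, -0.7, 0.2]
opening: 0.679
finger_force: 0.0
clock: 6.58
tool_pos: [0.4639, 0.1563, 0.0837]
eef_rot: [0.707, 0.707, -0.0, 0.0]
contact_force: [0.5, -0.6, -0.1]
opening: 0.325
finger_force: 30.0
```

```bash
python3 -m jog '[[[0,0,-0.003,0,0,0],[0,0,-0.005,0,0,0],[0,0,-0.01,0,0,0],[0,0,-0.015,0,0,0],[0,0,-0.015,0,0,0],[0,0,-0.01,0,0,0],[0,0,-0.005,0,0,0],[0,0,0,0,0,0]]]'
python3 - <<'E'
from h import *
c=cam("top"); hsv=cv2.cvtColor(c[0],cv2.COLOR_RGB2HSV); k=np.zeros(hsv.shape[:2],np.uint8)
k[160:235,195:275]=cv2.inRange(hsv[160:235,195:275],np.array((0,120,30)),np.array((15,255,125)))
q=max(cv2.findContours(k,0,1)[0],key=cv2.contourArea); print(cv2.minEnclosingCircle((onplane(c,q[:,0],.004)[:,:2]*1000).astype(np.float32)), cv2.boundingRect(q))
save(c,"top2.png")
c=cam("wrist");save(c,"w3.png"); s=get_state();print(s["tool_pos"],s["contact_force"],s["finger_force"])
E
```

```text
clock: 7.58
tool_pos: [0.4639, 0.1563, 0.1469]
eef_rot: [0.707, 0.707, 0.0, 0.0]
contact_force: [1.1, 0.2, -2.9]
opening: 0.327
finger_force: 30.0
((497.9456481933594, 404.8559875488281), 84.48866271972656) (206, 171, 55, 53)
[0.46362681 0.15610751 0.14639966] [-0.62098268 -0.42822404 -2.12329296] 30.000029616057873
```

View pics/w3.png

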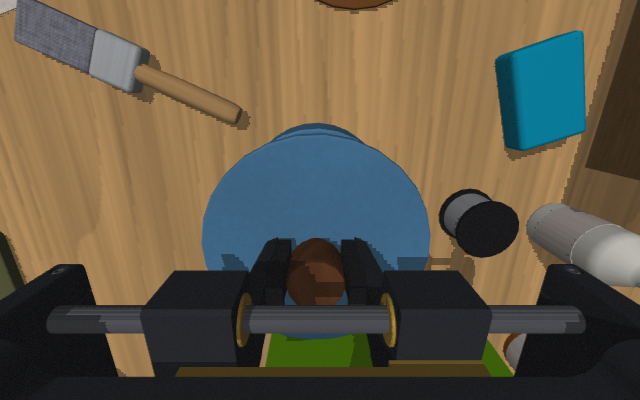

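The lid is held, knob between the fingers at (318,275), and the pot is still in place behind it. Carrying it to the mat at (0.498, 0.405).

```bash
python3 -m jog '[[[0.012,0.0024,0,0,0,0],[0.022,0.0028,0,0,0,0],[0.022,0.003,0,0,0,0],[0.022,0.003,0,0,0,0],[0.022,0.003,0,0,0,0],[0.022,0.003,0,0,0,0],[0.022,0.003,0,0,0,0],[0.022,0.003,0,0,0,0],[0.022,0.003,0,0,0,0],[0.022,0.003,0,0,0,0],[0.022,0.003,0,0,0,0],[0.017,0.0018,0,0,0,0]]]' && python3 -m jog '[[[0,0,0.01,0,0,0],[0,0,0.02,0,0,0],[0,0,0.02,0,0,0],[0,0,0.02,0,0,0],[0,0,0.02,0,0,0],[0,0,0.015,0,0,0],[0,0,0.008,0,0,0],[0,0,0.004,0,0,0],[0,0,0,0,0,0]]]'
```

```text
clock: 9.18
tool_pos: [0.4975, 0.4074, 0.1464]
eef_rot: [0.707, 0.707, -0.0, -0.0]
contact_force: [-0.2, -0.8, -2.3]
opening: 0.326
finger_force: 30.0
clock: 10.3
tool_pos: [0.4983, 0.4055, 0.0299]
eef_rot: [0.707, 0.707, 0.0, 0.0]
contact_force: [0.4, -0.2, -2.2]
opening: 0.33
finger_force: 30.0
```

```bash
python3 -m jog '[[[0,0,0.004,0,0,0],[0,0,0.003,0,0,0],[0,0,0.001,0,0,0],[0,0,0,0,0,0]]]'
```

```text
clock: 10.8
tool_pos: [0.4981, 0.4052, 0.0217]
eef_rot: [0.707, 0.707, -0.0, 0.0]
contact_force: [-0.2, -0.2, -2.5]
opening: 0.332
finger_force: 30.0
```

```bash
python3 -m jog '[[[0,0,0.001,0,0,0],[0,0,0.0005,0,0,0],[0,0,0,0,0,0]]]'
```

```text
clock: 11.18
tool_pos: [0.4982, 0.4054, 0.0208]
eef_rot: [0.707, 0.707, 0.0, 0.0]
contact_force: [-1.6, -1.2, 3.0]
opening: 0.33
finger_force: 30.0
```

Contact: the force went from −2.5 to +3 N. Releasing and rising.

```bash
python3 -m jog '[[[0,0,0,0,0,0],[0,0,0,0,0,0],[0,0,0,0,0,0],[0,0,0,0,0,0]]]' 0.07 && python3 -m jog '[[[0,0,-0.01,0,0,0],[0,0,-0.03,0,0,0],[0,0,-0.04,0,0,0],[0,0,-0.04,0,0,0],[0,0,-0.04,0,0,0],[0,0,-0.02,0,0,0],[-0.03,-0.004,0,0,0,0],[-0.04,-0.0055,0,0,0,0],[-0.04,-0.0055,0,0,0,0],[-0.04,-0.0055,0,0,0,0],[-0.04,-0.0055,0,0,0,0],[-0.04,-0.0055,0,0,0,0]]]' 0.04 && python3 -m jog '[[[-0.018,-0.002,0,0,0,0],[0,0,0,0,0,0],[0,0,0,0,0,0]]]'
python3 - <<'E'
from h import *
c=cam("wrist");save(c,"w4.png"); save(cam("top"),"top3.png"); print(get_state()["tool_pos"],proj(c,[.464,.156,.06]))
E
```

```text
clock: 11.68
tool_pos: [0.4981, 0.4053, 0.0201]
eef_rot: [0.707, 0.707, -0.0, 0.0]
contact_force: [0.1, 1.1, -0.1]
opening: 0.759
finger_force: 0.0
clock: 13.18
tool_pos: [0.4663, 0.174, 0.2009]
eef_rot: [0.707, 0.707, 0.0, 0.0]
contact_force: [-0.3, 0.8, -1.1]
opening: 0.456
finger_force: 0.0
clock: 13.55
tool_pos: [0.4649, 0.1595, 0.2006]
eef_rot: [0.707, 0.707, 0.001, -0.0]
contact_force: [-0.0, 0.9, -0.3]
opening: 0.454
finger_force: 0.0
[0.46464516 0.15933817 0.20035737] [[313.97636027 189.0979745 ]]
```

View pics/w4.png

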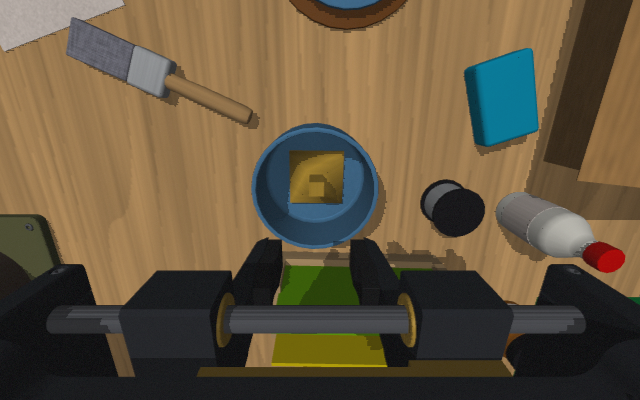

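The lid now stands on the mat (top of the picture). The pot is open, and the cap's plate spans about (290,150)–(344,204), almost square to the tool, with the finial at (317,185). Measuring its plate and finial.

```bash
python3 - <<'E'
from h import *
c=cam("wrist"); y0,y1,x0,x1=135,225,270,365; v=c[0][y0:y1,x0:x1]; h=cv2.cvtColor(v,cv2.COLOR_RGB2HSV)
m=cv2.inRange(h,np.array((15,100,30)),np.array((32,255,255)))
q=max(cv2.findContours(m,0,1)[0],key=cv2.contourArea)[:,0]+[x0,y0]
print("plate",rect(onplane(c,q,.010)),cv2.minAreaRect(q.astype(np.float32)),get_state()["tool_pos"])
a=cv2.resize(v,None,fx=6,fy=6,interpolation=cv2.INTER_CUBIC)
cv2.imwrite("pics/cap.png",cv2.cvtColor(a,cv2.COLOR_RGB2BGR))
E
```

```text
plate (array([0.46630957, 0.15593146]), (66.31790924072266, 65.48468017578125), 88.8100357055664) ((316.5, 176.0), (52.0, 53.0), 90.0) [0.46452856 0.15904218 0.20026795]
```

View pics/cap.png

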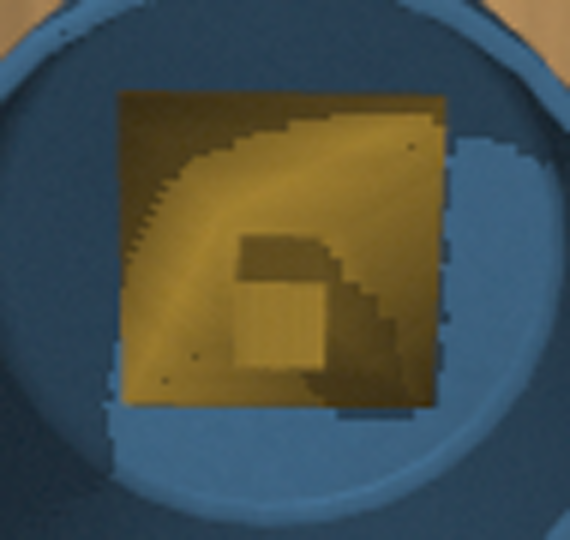

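The enlarged crop confirms the cap in the pot, turned about 1° clockwise in the picture; the finial top is at crop (281,326). Centre is (0.4663, 0.156). Going down.

```bash
python3 -m jog '[[[-0.003,0.0018,0.01,0,0,0.018],[0,0,0.03,0,0,0],[0,0,0.03,0,0,0],[0,0,0.03,0,0,0],[0,0,0.03,0,0,0],[0,0,0.02,0,0,0],[0,0,0.012,0,0,0],[0,0,0.005,0,0,0],[0,0,0,0,0,0],[0,0,0,0,0,0]]]'
```

```text
clock: 14.95
tool_pos: [0.4666, 0.1544, 0.0338]
eef_rot: [0.714, 0.7, 0.001, 0.0]
contact_force: [-0.1, 0.5, 0.7]
opening: 0.451
finger_force: 0.0
```

```bash
python3 -m jog '[[[0.0015,0,0.003,0,0,0],[0,0,0,0,0,0],[0,0,0,0,0,0]]]' && python3 -m jog '[[[0,0,0,0,0,0],[0,0,0,0,0,0],[0,0,0,0,0,0],[0,0,0,0,0,0],[0,0,0,0,0,0]]]' 0.0 40 && python3 -m jog '[[[0,0,-0.002,0,0,0],[0,0,-0.004,0,0,0],[0,0,-0.008,0,0,0],[0,0,-0.015,0,0,0],[0,0,-0.02,0,0,0],[0,0,-0.025,0,0,0],[0,0,-0.025,0,0,0],[0,0,-0.025,0,0,0],[0,0,-0.025,0,0,0],[0,0,-0.025,0,0,0],[0,0,-0.02,0,0,0],[0,0,0,0,0,0]]]'
```

```text
clock: 15.32
tool_pos: [0.4662, 0.1558, 0.0303]
eef_rot: [0.714, 0.7, 0.0, 0.0]
contact_force: [-0.2, 0.6, 0.2]
opening: 0.455
finger_force: 0.0
clock: 15.95
tool_pos: [0.4661, 0.1557, 0.0302]
eef_rot: [0.714, 0.7, -0.0, 0.0]
contact_force: [-0.6, -0.6, 1.1]
opening: 0.176
finger_force: 40.0
clock: 17.45
tool_pos: [0.4668, 0.1559, 0.2257]
eef_rot: [0.714, 0.7, 0.001, 0.001]
contact_force: [0.5, 0.2, -1.9]
opening: 0.175
finger_force: 40.0
```

```bash
python3 -m jog '[[[-0.015,0.0013,0,0,0,0],[-0.03,0.0026,0,0,0,0],[-0.042,0.0036,0,0,0,0],[-0.042,0.0036,0,0,0,0],[-0.042,0.0036,0,0,0,0],[-0.042,0.0036,0,0,0,0],[-0.042,0.0036,0,0,0,0],[-0.042,0.0036,0,0,0,0],[-0.042,0.0036,0,0,0,0],[-0.042,0.0036,0,0,0,0],[-0.035,0.003,0,0,0,0],[-0.021,0.0018,0,0,0,0]]]' && python3 -m jog '[[[0,0,0,0,0,-0.05],[0,0,0,0,0,-0.06],[0,0,0,0,0,-0.046],[0,0,0,0,0,0],[0,0,0,0,0,0]]]'
python3 - <<'E'
from h import *
s=get_state(); print(s["tool_pos"],R.from_quat(s["eef_rot"]).as_matrix()); print(s["q"])
a=cam("wrist");b=cam("side"); save(a,"w5.png");save(b,"s5.png")
p=proj(b,[.4955,-.282,.17])[0].astype(int); print(p)
v=cv2.resize(b[0][p[1]-40:p[1]+35,p[0]-40:p[0]+40],None,fx=4,fy=4,interpolation=cv2.INTER_CUBIC)
o=np.zeros((400,320,3),np.uint8); o[:300]=v
cv2.imwrite("pics/m5.png",cv2.cvtColor(np.hstack([a[0][:,80:560],o]),cv2.COLOR_RGB2BGR))
E
```

```text
clock: 18.95
tool_pos: [0.493, -0.2852, 0.2225]
eef_rot: [0.715, 0.699, -0.001, -0.001]
contact_force: [0.3, 0.1, -1.4]
opening: 0.179
finger_force: 40.0
clock: 19.58
tool_pos: [0.4951, -0.2819, 0.2239]
eef_rot: [0.657, 0.754, -0.0, -0.0]
contact_force: [0.5, 0.2, -1.3]
opening: 0.18
finger_force: 40.0
[ 0.49507347 -0.28193546  0.22394475] [[-1.35964405e-01  9.90713552e-01 -5.82637136e-04]
 [ 9.90713716e-01  1.35964450e-01  3.83106042e-05]
 [ 1.17172772e-04 -5.72017724e-04 -9.99999830e-01]]
[ 0.79326892  0.69056999 -0.61511692  1.73893947  0.49984335  0.87440991
  0.09374583]
[340 108]
```

View pics/m5.png

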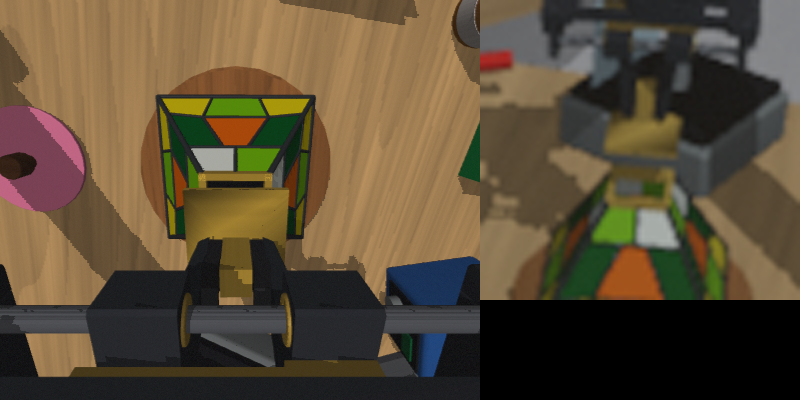

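The wrist view (left part) shows the cap's front edge at row 188, cols 184–288 of the crop, and the crown's far rim edge at row 173, cols 197–273. They look parallel and nearly centred. The side crop shows the cap clear above the crown. I'll measure both in one picture, in tool axes.

```bash
python3 - <<'E'
from h import *
np.set_printoptions(precision=4,suppress=True)
s=get_state(); c=cam("wrist"); T=np.array(s["tool_pos"]); Rt=R.from_quat(s["eef_rot"]).as_matrix()
g=c[0].astype(int); h=cv2.cvtColor(c[0],cv2.COLOR_RGB2HSV)
m=cv2.inRange(h,np.array((15,100,60)),np.array((26,255,255)))
for r in list(range(170,182,2))+list(range(184,200,2)):
    x=np.flatnonzero(m[r,260:385])+260; print(r,x.min() if len(x) else None,x.max() if len(x) else None,len(x))
for u in (290,315,340): print(u,[(r,*h[r,u]) for r in range(170,194)][::1])
E
```

```text
170 None None 0
172 278 351 74
174 278 351 74
176 278 351 74
178 278 351 74
180 278 351 74
184 279 351 17
186 279 351 17
188 263 368 106
190 262 369 108
192 263 369 107
194 263 369 107
196 263 369 107
198 263 368 106
290 [(170, np.uint8(24), np.uint8(32), np.uint8(152)), (171, np.uint8(21), np.uint8(149), np.uint8(106)), (172, np.uint8(21), np.uint8(174), np.uint8(104)), (173, np.uint8(22), np.uint8(176), np.uint8(113)), (174, np.uint8(21), np.uint8(176), np.uint8(146)), (175, np.uint8(21), np.uint8(178), np.uint8(146)), (176, np.uint8(21), np.uint8(180), np.uint8(146)), (177, np.uint8(21), np.uint8(179), np.uint8(145)), (178, np.uint8(21), np.uint8(179), np.uint8(145)), (179, np.uint8(21), np.uint8(179), np.uint8(145)), (180, np.uint8(21), np.uint8(171), np.uint8(115)), (181, np.uint8(17), np.uint8(119), np.uint8(30)), (182, np.uint8(150), np.uint8(28), np.uint8(18)), (183, np.uint8(165), np.uint8(32), np.uint8(16)), (184, np.uint8(130), np.uint8(33), np.uint8(23)), (185, np.uint8(150), np.uint8(38), np.uint8(20)), (186, np.uint8(60), np.uint8(27), np.uint8(19)), (187, np.uint8(21),
[... 2066 characters left out ...]
80, np.uint8(22), np.uint8(180), np.uint8(146)), (181, np.uint8(19), np.uint8(117), np.uint8(37)), (182, np.uint8(60), np.uint8(21), np.uint8(24)), (183, np.uint8(30), np.uint8(13), np.uint8(20)), (184, np.uint8(160), np.uint8(51), np.uint8(15)), (185, np.uint8(165), np.uint8(24), np.uint8(21)), (186, np.uint8(0), np.uint8(12), np.uint8(21)), (187, np.uint8(21), np.uint8(138), np.uint8(61)), (188, np.uint8(21), np.uint8(175), np.uint8(102)), (189, np.uint8(21), np.uint8(172), np.uint8(104)), (190, np.uint8(21), np.uint8(179), np.uint8(128)), (191, np.uint8(21), np.uint8(173), np.uint8(128)), (192, np.uint8(21), np.uint8(177), np.uint8(130)), (193, np.uint8(21), np.uint8(173), np.uint8(130))]
```

```bash
python3 - <<'E'
from h import *
np.set_printoptions(precision=2,suppress=True)
s=get_state(); c=cam("wrist"); T=np.array(s["tool_pos"]); Rt=R.from_quat(s["eef_rot"]).as_matrix()
f=lambda uv,z:(onplane(c,uv,z)-T)@Rt*1000
print(T)
print("crown outer L,R,inner",f([[277.5,173.4],[352,173.4],[314.7,180.6]],.15))
b=T[2]-.0242; print("cap bottom L,R",f([[263,187.3],[369,187.3]],b)); print("cap top",f([[262,189.7],[369.5,189.7]],b+.005))
E
```

```text
[ 0.5  -0.28  0.22]
crown outer L,R,inner [[ 29.83 -30.1   74.22]
 [ 29.81  30.12  74.21]
 [ 23.8   -0.04  74.21]]
cap bottom L,R [[ 33.18 -32.7   24.2 ]
 [ 33.16  34.63  24.19]]
cap top [[ 33.14 -32.43  19.2 ]
 [ 33.12  34.04  19.19]]
```

```bash
python3 -m jog '[[[-0.0003,-0.0007,0.005,0,0,0],[0,0,0.01,0,0,0],[0,0,0.01,0,0,0],[0,0,0.008,0,0,0],[0,0,0.004,0,0,0],[0,0,0.002,0,0,0],[0,0,0,0,0,0],[0,0,0,0,0,0],[0,0,0,0,0,0],[0,0,0,0,0,0]]]'
python3 - <<'E'
from h import *
np.set_printoptions(precision=4,suppress=True)
s=get_state(); a=cam("wrist");b=cam("side"); t=cam("top"); print(s["tool_pos"],s["eef_rot"],np.abs(s["qd"]).max())
p=proj(b,[.4955,-.282,.17])[0].astype(int)
v=cv2.resize(b[0][p[1]-40:p[1]+35,p[0]-40:p[0]+40],None,fx=4,fy=4,interpolation=cv2.INTER_CUBIC)
o=np.zeros((600,320,3),np.uint8); o[:300]=v; o[300:]=cv2.resize(t[0][140:260,190:350],(320,240)).repeat(1,0) if 0 else cv2.copyMakeBorder(cv2.resize(t[0][140:260,190:350],(320,240)),0,60,0,0,cv2.BORDER_CONSTANT)
w=cv2.resize(a[0][130:280,200:440],(480,300),interpolation=cv2.INTER_CUBIC)
w=cv2.copyMakeBorder(w,0,300,0,0,cv2.BORDER_CONSTANT)
save(a,"w6.png"); cv2.imwrite("pics/m6.png",cv2.cvtColor(np.hstack([w,o]),cv2.COLOR_RGB2BGR))
g=cv2.cvtColor(a[0],cv2.COLOR_RGB2HSV); m=cv2.inRange(g,np.array((15,100,60)),np.array((26,255,255)))
for r in range(160,215,3):
    x=np.flatnonzero(m[r,240:400])+240; print(r,(x.min(),x.max(),len(x)) if len(x) else None,g[r,315,2],end="; ")
E
```

```text
clock: 21.02
tool_pos: [0.4948, -0.2823, 0.1854]
eef_rot: [0.657, 0.754, -0.0, 0.0]
contact_force: [-0.6, 0.2, -1.7]
opening: 0.178
finger_force: 40.0
[ 0.4948 -0.2823  0.1854] [ 0.6571  0.7538 -0.      0.0002] 0.0012329888828659249
160 None 39; 163 None 38; 166 None 40; 169 None 39; 172 None 40; 175 None 39; 178 None 41; 181 None 41; 184 (np.int64(278), np.int64(352), 75) 72; 187 (np.int64(271), np.int64(360), 90) 136; 190 (np.int64(263), np.int64(368), 106) 107; 193 (np.int64(263), np.int64(368), 106) 109; 196 (np.int64(264), np.int64(368), 105) 114; 199 (np.int64(264), np.int64(368), 105) 123; 202 (np.int64(264), np.int64(367), 104) 133; 205 (np.int64(264), np.int64(367), 104) 139; 208 (np.int64(264), np.int64(368), 105) 141; 211 (np.int64(241), np.int64(390), 106) 145; 214 (np.int64(265), np.int64(366), 102) 148;
```

View pics/m6.png

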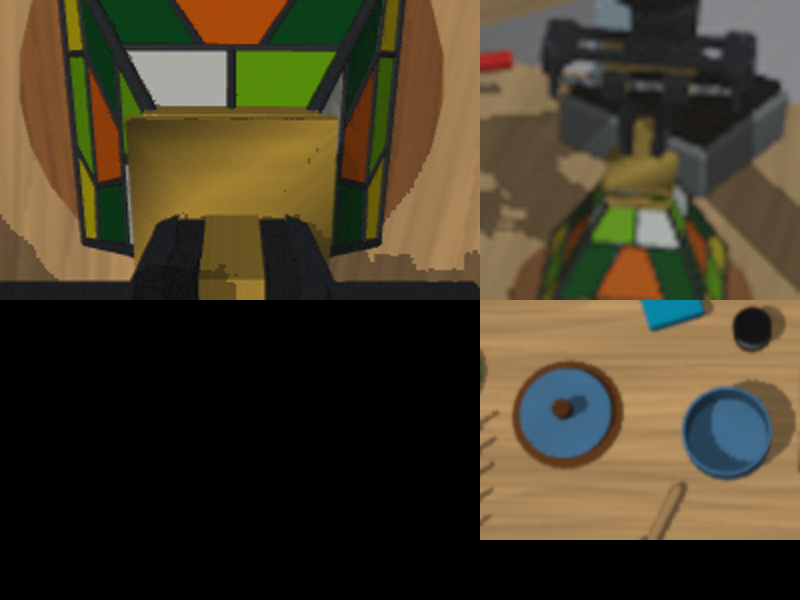

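The picture shows the cap centred and square over the crown (crown 278–352, cap 263–368 px) with a gap of about 11 mm. The lid stands knob up on the mat, and the pot is in place. I'll make one small trim downwards, hold still and hand in.

```bash
python3 -m jog '[[[0,-0.0002,0.001,0,0,0],[0,0,0,0,0,0],[0,0,0,0,0,0],[0,0,0,0,0,0],[0,0,0,0,0,0],[0,0,0,0,0,0]]]' && python3 -c "
from plant import *
print(get_state()['tool_pos'],finish_job())"
```

```text
clock: 21.92
tool_pos: [0.4946, -0.2823, 0.1842]
eef_rot: [0.657, 0.754, -0.0, 0.0]
contact_force: [-0.2, -1.0, -2.4]
opening: 0.177
finger_force: 40.0
the job is handed in; nothing more can be done
[ 0.49455723 -0.28226073  0.1842273 ] None
```

The job is handed in at about 22 s, with no verdict returned: the lid is on the cork mat knob up, and the arm holds the cap level, still, centred and square about 10 mm above the shade's crown.

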